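# Seat the tumbler drum on its inclined drive base and lock it

## Task

Fit the yellow-lidded tumbler drum onto the sloping deck of its drive base so that both pegs come up through the two holes of its carrier plate and the plate lies flush on the deck. Then turn the red catch all the way so that its nose lies over the edge of the plate, and let go. Do not tip the drum over, and leave the jar, the bottle and the loupe where they stand.

Things in the scene. Friction and masses are not known exactly. Their poses are not given: they have to be found in the camera images.
- drum: Loose black tumbler drum with yellow lid, on an aluminium carrier plate; upright at first, 0.4 kg. Origin: centre of the plate's underside, z up. Plate 8 mm thick: round flange 108 mm across, two ears along y, 44 wide, 156 end to end, with 12 mm through holes at y = +60 and -60. Drum 82, lid 88 mm across, lid top at z = 68. Fits its base either way round (half turn about z).
- drum_grip (a point): Middle of the top edge of the black bar grip on the drum's lid, 104 mm above the drum's origin. The bar is 12 mm thick (along the drum's x), 60 mm long (along y), 36 mm tall (z = 68 to 104). Axes as the drum's.
- deck: Sloping deck of the fixed blue-green wedge-shaped base. Origin on its surface midway between the pegs, 95 mm above the bench; x up the slope (away from the robot), y level, z the normal, 30 degrees off vertical. Spans x -123 to 83, y -92 to 92. Steel pegs along z at y = +60 and -60: 9 mm thick, 21 high, top 7 mm tapered. Seated drum: origin and z on the deck's, y along its y.
- catch (a joint): Angle (rad) of the red turn-button catch at the deck's low end, about the deck's normal: 0 = locked at its stop, nose up the slope over the plate's edge; opens to 1.6, nose towards the deck's +y, tail to -y. Starts 1.2 to 1.5, clear of the drum. Turns lightly (1 N at the pin), stays put. Bar 14 mm wide, 10.5 to 16.5 mm above the deck; nose 28 and tail 46 mm from the pivot.
- catch_pin (a point): Centre of the top of the black round pin on the catch's tail: 10 mm thick, 30 mm tall, along the deck's normal, top 46.5 mm above the deck, 40 mm from the pivot axis. When locked it stands straight down the slope from the pivot.
- catch_hinge (a point): Pivot of the catch, 72 mm down the slope from the deck's origin (deck x = -72, y = 0), 16.5 mm above the deck. Its axes are the deck's.
- flux_jar: Bystander: small jar with black cap, 34 mm across, 48 mm high, loose; origin at the centre of its foot. Leave alone.
- blue_bottle: Bystander: small blue bottle with white cap, 29 mm across, 48 mm high, loose; origin at the centre of its foot. Leave alone.
- eye_loupe: Bystander: black eye loupe, 29 mm across, 24 mm high, loose; origin at the centre of its foot. Leave alone.
Mind the look-alikes: they are no part of the job. What is shaped like the drum but orange is not meant.

How it is judged:
On the way, in this order (a step that is already met when the one before it is completed fails the run):
1. the drum is seated on both pegs, flush on the deck, before the catch is turned over it (x of drum in the frame of deck between -0.004 and 0.004 m and y of drum in the frame of deck between -0.004 and 0.004 m and z of drum in the frame of deck between -0.004 and 0.0025 m and angle between the z axis of drum and the z axis of deck, either way round below 0.05 rad), for 0.2 s.
2. the catch is turned to its locked position over the seated drum's flange (all of step 1 and value of joint catch below 0.2 rad), for 0.2 s.
At the end, for the whole second after the job is handed in: The drum is at rest, seated: its origin within 4 mm of the deck's origin along the deck's x and y and no more than 2.5 mm above the deck, its axis within 0.05 rad of the deck's normal; the catch stands within 0.2 rad of its locked stop (all of step 2 and linear speed of drum below 0.01 m/s); the robot touches nothing.
It fails at once if the drum is tipped over (more than 60 degrees from upright) (angle between drum's own z axis and vertical above 1.05 rad).
It fails at once if the flux jar is moved more than 30 mm (distance of flux_jar from where it was at the start of the episode above 0.03 m).
It fails at once if the blue bottle is moved more than 30 mm (distance of blue_bottle from where it was at the start of the episode above 0.03 m).
It fails at once if the eye loupe is moved more than 30 mm (distance of eye_loupe from where it was at the start of the episode above 0.03 m).
It also fails if it takes over 54 s, if anything falls off the work surface, if the arm or the gripper's body presses on something with over 40 N, if the wrist force passes 120 N, or if a joint passes its speed limit or range.

## Robot

A 7-joint arm with a two-finger parallel gripper is mounted at the origin on a cart in front of the work surface, level with it; the furniture and walls round the work are solid. World frame = base frame: x ahead of the robot, y to its left, z up, the work surface at z = 0. Lengths are in m, angles in rad, forces in N, time in s.
With the tool pointing down it reaches from about 0.4 to 0.9 m from the base axis. Payload 5.5 kg.
Tool frame: the origin (TCP) lies midway between the tips of the shut fingers; the grasp point (between the pads) lies 19 mm behind it; z points along the fingers, y is the line along which they close (so a half turn about z gives the same grasp; the last joint's range is limited). The gripper opens to 92 mm and grips with 3 to 60 N. Pads are 19 mm wide; open, the fingers measure 130 mm over their backs; the gripper's body (75 mm by 190 mm) begins 47 mm behind the grasp point.
Start: joints at [1.6, 0.501, -0.427, 1.55, 0.221, 1.138, -0.21], TCP at [0.151, -0.632, 0.19] pointing down, gripper open.
Joint ranges: [-2.88, 2.88], [-0.31, 2.03], [-1.54, 1.56], [0.2, 2.42], [-1.41, 4.55], [0.19, 2.02], [-2.57, 2.57]. Speed limits (rad/s): [2.57, 2.57, 3.14, 3.14, 3.14, 3.14, 3.14].

## Interface

Orientations are given as a 3x3 rotation matrix whose columns are the frame's x, y, z axes.
In Python, from workcell import r gives the robot as it stands.
- The arm moves only by the tool carry_out, never from a script. Its argument "series" is a list of rows, each an object of numbers: "claw": the closure, from 0 (fully open) to 1 (shut); "dx", "dy", "dz": the shift along the world's x, y, z in mm; "spin": the turn about the world's z in rad. A call has exactly 8 rows; each row is the pose to reach, as a shift and turn from the pose commanded when the call began; what a row does not reach only later rows make up. A row lasts 1/12 s, in which the tool goes at most 41.7 mm and 7.16 degrees, less where a joint would pass 70% of its speed; a pose out of reach is approached as far as the arm can. A call with a gripper value outside its range is refused whole. The fingers move at their own pace and stop on an object; "force" is the grip in N (left out, the last holds). Time passes only in rows, so rows that repeat a pose let the fingers close, or fill a call up. It gives the time, the measured TCP pose, the force, the opening and the grip force at its end, in the units of the state.
- r.get_state(): the state, without advancing time (a new reading comes with each control period).
- r.grab_frame(name): name is "side" or "top" or "wrist"; returns a dict with "image" (384x512x3 uint8, red, green, blue), "depth" (384x512 float32, m along the optical axis (not along the pixel's ray), 0 where there is no reading), "camera_matrix" (3x3 intrinsics, pixels), "k1" (the pictures are not rectified: a ray, as slopes to the right and down, at radius r is drawn at 1 + k1 r^2 times it, then the intrinsics apply), "world_from_camera" (4x4, takes a point from camera to world coordinates); the wrist camera has in their place "mount" (4x4, takes a point from camera to tool coordinates, whose origin is the TCP and whose axes are the flange's). Camera axes: x right, y down, z forward; pixel columns grow to the right and rows downward; lengths in m; the calibration is good to about 2 mm. A picture is of the moment at which its call begins: read the wrist's pose just before it.
- r.sign_off(): hands the job in; it is judged then, once.
Trained networks look in a picture, given as the dict that the camera call returned (one of the last four; its "shot" number tells which), for a name from the list of things; names that differ only in an ending like _2 or _b are one class to them, and where a whole thing is asked for, a point or a joint stands for the part that bears it (a point fixed in the world has none). Each returns a list of dicts, best first, with "p" (0 to 1); they miss things now and then, are a little off and sometimes report something else, mostly with a low value. They report only what shows in the picture. A call takes as long as a camera call. They do not tell look-alikes from the thing itself.
- r.look_for(query, picture): "at" ([column, row] as shares, 0 to 1, of the picture: columns of its width, rows of its height, amid what is visible of it).
- r.silhouettes(query, picture): "pixels" (384x512 bool, what is visible of it) and "at" ([column, row] as shares, 0 to 1, of the picture: columns of its width, rows of its height, amid what is visible of it).
The state is a dict: "t": time; "joints": joint angles; "joint_velocities": joint speeds; "effort": joint torques, N m; "eef_pos": TCP position; "ee_rot": TCP orientation; "ft_force": force on the tool from outside, world axes, zero at the start; "torque": the same for the moment, N m; "width": finger opening in m; "grip_force": force on a finger pad.
Only numpy, scipy, OpenCV 4.12 (cv2) and the standard library are available. Lean on these libraries where they do the work, as an engineer would, in place of code of your own. Each camera call takes 0.05 s, during which the arm holds its last target. There are 200 camera calls.

## Working session

There is one attempt and no reset: what is moved stays moved. The work goes in short steps, Python scripts to look and compute and a tool call to move; the robot and the scene stay as the last step left them, time stands still between calls to the robot, and variables do not carry over. Pictures are saved under pics/ and viewed, at most 10 in all, crops included, and the job is handed in when it is done.

Besides the shell and the picture viewer there is one more tool, called after "Call:" in YAML: its name, and indented under it one key for each argument. carry_out: Moves the arm, as the interface text tells. Its arguments: {"type":"object","properties":{"series":{"type":"array","items":{"type":"object","properties":{"claw":{"type":"number"},"dx":{"type":"number"},"dy":{"type":"number"},"dz":{"type":"number"},"spin":{"type":"number"}}}},"force":{"type":"number"}},"required":["series"]}

```bash
ls; mkdir -p pics
cat > h.py <<'E'
import numpy as np, cv2
from workcell import r
def grab(n):
    s=r.get_state(); f=r.grab_frame(n)
    if 'mount' in f:
        T=np.eye(4);T[:3,:3]=s['ee_rot'];T[:3,3]=s['eef_pos'];f['W']=T@np.array(f['mount'])
    else: f['W']=np.array(f['world_from_camera'])
    return f
def pts(f,uv,depth=None):
    uv=np.asarray(uv,float).reshape(-1,2)
    K=np.array(f['camera_matrix']);d=(uv-K[:2,2])/[K[0,0],K[1,1]]
    u=d.copy()
    for _ in range(20): u=d/(1+f['k1']*(u**2).sum(1,keepdims=True))
    if depth is None: depth=f['depth'][uv[:,1].round().astype(int),uv[:,0].round().astype(int)]
    p=np.c_[u,np.ones(len(u))]*np.asarray(depth).reshape(-1,1)
    return p@f['W'][:3,:3].T+f['W'][:3,3]
def proj(f,P):
    P=np.asarray(P,float).reshape(-1,3);c=(P-f['W'][:3,3])@f['W'][:3,:3]
    u=c[:,:2]/c[:,2:];u=u*(1+f['k1']*(u**2).sum(1,keepdims=True));K=np.array(f['camera_matrix'])
    return u*[K[0,0],K[1,1]]+K[:2,2]
def save(f,n,crop=None,k=1):
    im=f['image'][:,:,::-1]
    if crop: im=im[crop[1]:crop[3],crop[0]:crop[2]]
    cv2.imwrite('pics/'+n,cv2.resize(im,None,fx=k,fy=k,interpolation=cv2.INTER_CUBIC))
E
python3 - <<'E'
from h import *
s=r.get_state();print(s['t'],s['eef_pos'],np.round(s['ee_rot'],3).tolist(),s['width'])
for n in('top','side'):
    f=grab(n);save(f,n+'0.png',None,1.5);print(n,f['W'].round(3).tolist(),f['k1'])
    for q in('drum','drum_grip','deck','catch','catch_pin','catch_hinge','flux_jar','blue_bottle','eye_loupe'):
        for d in r.look_for(q,f)[:3]:
            uv=np.array(d['at'])*[512,384]; print(q,round(d['p'],2),uv.round(1),pts(f,np.clip(uv,0,[511,383]))[0].round(3))
E
```

```text
pics
0.0 [ 0.15034388 -0.63157161  0.1892833 ] [[0.973, 0.232, -0.0], [0.232, -0.973, 0.002], [0.0, -0.002, -1.0]] 0.09174851918019547
top [[-0.004, -0.986, 0.17, 0.38], [-1.0, 0.005, 0.007, 0.074], [-0.008, -0.17, -0.985, 1.241], [0.0, 0.0, 0.0, 1.0]] -0.013099786249052715
drum 0.95 [198.4 218.2] [0.48 0.24 0.09]
drum 0.86 [253.7 184.6] [0.575 0.079 0.107]
drum 0.61 [304.  254.7] [ 0.374 -0.066  0.07 ]
drum_grip 0.91 [252.1 182.1] [0.584 0.084 0.099]
drum_grip 0.83 [196.5 217.8] [0.483 0.248 0.075]
drum_grip 0.69 [306.2 257.3] [ 0.367 -0.067  0.109]
deck 0.62 [333.4 180.3] [0.38  0.074 1.241]
catch 0.61 [338.7 200.6] [ 0.532 -0.173  0.071]
catch 0.17 [185.6 150.1] [0.699 0.293 0.033]
catch_pin 0.61 [341.9 201.8] [ 0.529 -0.184  0.064]
catch_hinge 0.78 [336.9 179.2] [ 0.595 -0.168  0.08 ]
flux_jar 0.6 [259.4 232.7] [0.439 0.063 0.05 ]
side [[-0.93, -0.249, 0.269, 0.243], [-0.366, 0.586, -0.723, 0.924], [0.023, -0.771, -0.637, 0.846], [0.0, 0.0, 0.0, 1.0]] 0.047837091116306886
drum 0.85 [341.5 198.9] [ 0.362 -0.034  0.048]
drum 0.8 [249.9 271. ] [0.482 0.293 0.068]
drum 0.74 [236.6 212.7] [0.585 0.124 0.055]
drum_grip 0.86 [251.6 274. ] [0.476 0.3   0.068]
drum_grip 0.85 [339.9 199.2] [ 0.366 -0.035  0.046]
drum_grip 0.8 [237.9 212.5] [0.583 0.121 0.054]
catch 0.7 [293.2 144. ] [ 0.547 -0.203  0.062]
catch 0.43 [273.8 143.1] [ 0.59  -0.153  0.085]
catch_pin 0.42 [293.3 146.6] [ 0.537 -0.168  0.078]
catch_hinge 0.68 [273.9 143.5] [ 0.588 -0.147  0.088]
catch_hinge 0.67 [300.7 217.7] [0.438 0.072 0.047]
flux_jar 0.79 [300.3 220.1] [0.439 0.07  0.037]
blue_bottle 0.67 [155.9 258.2] [0.706 0.304 0.024]
```

View pics/top0.png

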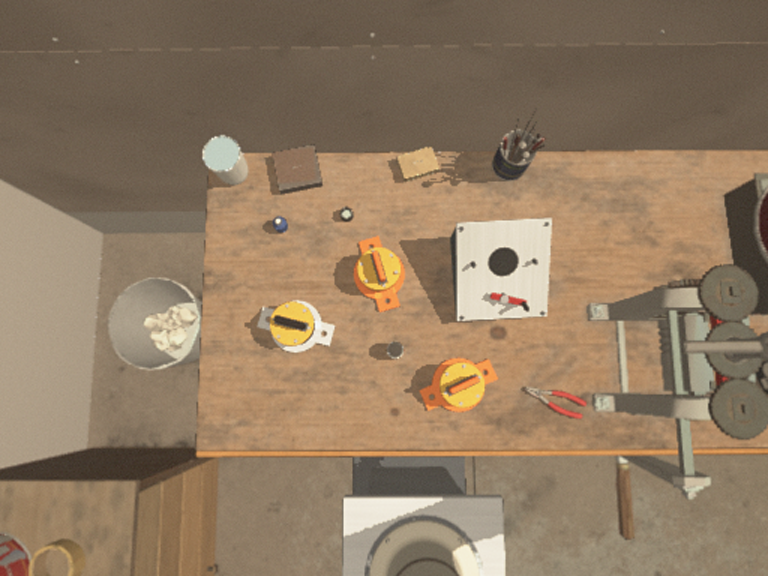

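View pics/side0.png

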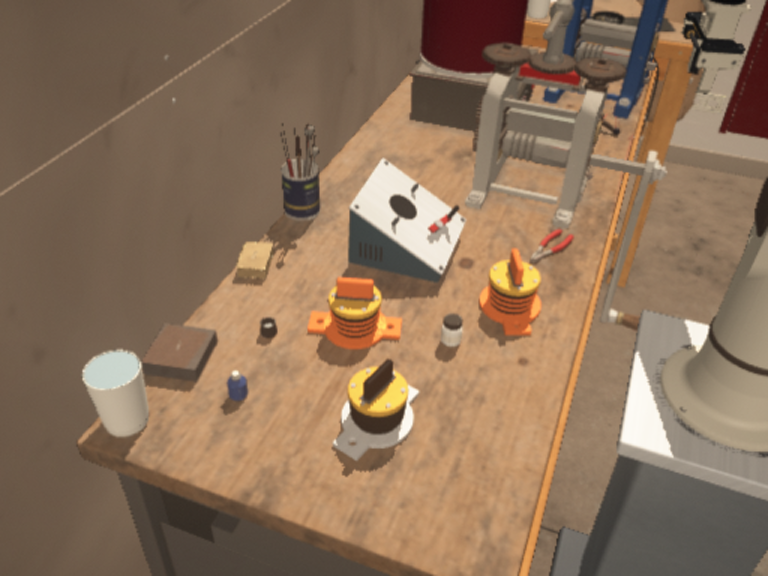

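Three drum-shaped things (in the enlarged top view): orange at (379,272), orange at (460,385), and at (292,323) the black drum with yellow lid, black bar and aluminium plate. The last fits the description. The deck is at (503,262) with the red catch at (508,300). I'll measure both and make the crop.

```bash
cat > meas.py <<'E'
from h import *
from scipy.optimize import least_squares
s30,c30=.5,np.sqrt(.75)
def deckT(x,y,yaw):
    Rz=np.array([[np.cos(yaw),-np.sin(yaw),0],[np.sin(yaw),np.cos(yaw),0],[0,0,1]])
    R=Rz@np.array([[c30,0,-s30],[0,1,0],[s30,0,c30]]);return R,np.array([x,y,.095])
def onplane(f,uv,n,p0):
    a=pts(f,uv,np.ones(len(uv)));o=f['W'][:3,3];d=a-o
    return o+d*(((p0-o)@n)/(d@n))[:,None]
E
python3 - <<'E'
from meas import *
f=grab('top');save(f,'drumcrop.png',(165,190,235,245),6)
# heights map in region of machine
vv,uu=np.mgrid[80:320:6,330:512:6];P=pts(f,np.c_[uu.ravel(),vv.ravel()])
m=(P[:,2]>.05)&(P[:,1]<-.3)
for a in np.arange(-.95,-.29,.1):
    k=m&(abs(P[:,1]-a)<.05)
    if k.any():print('y',round(a,2),'x',P[k,0].min().round(2),P[k,0].max().round(2),'zmax',P[k,2].max().round(2))
# deck
d=f['depth'];vv,uu=np.mgrid[135:225,290:380];uv=np.c_[uu.ravel(),vv.ravel()];P=pts(f,uv)
hsv=cv2.cvtColor(f['image'],cv2.COLOR_RGB2HSV)[uv[:,1],uv[:,0]]
k=(hsv[:,1]<60)&(hsv[:,2]>130)&(P[:,2]>.02)&(P[:,2]<.2)
A=P[k];yaw=0;c=np.array([.6,-.17])
mask=np.zeros(d.shape,np.uint8);mask[uv[k,1],uv[k,0]]=255
n,l,st,_=cv2.connectedComponentsWithStats(mask);b=1+st[1:,4].argmax();ys,xs=np.where(l==b);uv=np.c_[xs,ys];A=pts(f,uv)
co=np.linalg.lstsq(np.c_[A[:,:2],np.ones(len(A))],A[:,2],rcond=None)[0];nn=np.array([-co[0],-co[1],1]);nn/=np.linalg.norm(nn);print('normal',nn.round(3))
x,y,yaw=.6,-.17,0
for _ in range(6):
    R,o=deckT(x,y,yaw);Q=(onplane(f,uv,R[:,2],o)-o)@R
    (cx,cy),(w,h),ang=cv2.minAreaRect((Q[:,:2]*1000).astype(np.float32))
    ang=(ang+45)%90-45
    o2=o+R@np.array([cx/1000*1+.020*0,cy/1000,0]); # rect centre, should be deck x=-20
    sh=R@np.array([(cx+20)/1000,cy/1000,0]);x+=sh[0]+0*sh[2];y+=sh[1];yaw+=np.radians(ang)
print('deck',x,y,yaw,w,h,st[b])
# plane height check
R,o=deckT(x,y,yaw);print('plane residual',np.median((A-o)@R[:,2]), A.mean(0))
for d_ in r.silhouettes('drum_grip',f)[:3]:
    ys,xs=np.where(d_['pixels']);print('sil',d_['p'],len(xs),np.array(d_['at'])*[512,384])
# bar: dark pixels in lid
vv,uu=np.mgrid[195:240,170:230];uv=np.c_[uu.ravel(),vv.ravel()];P=pts(f,uv);g=f['image'][uv[:,1],uv[:,0]].max(1)
k=(g<60)&(P[:,2]>.085);print('bar n',k.sum())
Q=onplane(f,uv[k],np.array([0,0,1.]),np.array([0,0,.104]));print(cv2.minAreaRect((Q[:,:2]*1000).astype(np.float32)),Q.mean(0),P[k,2].max())
h=cv2.cvtColor(f['image'],cv2.COLOR_RGB2HSV)[uv[:,1],uv[:,0]]
k=(h[:,0]>18)&(h[:,0]<32)&(h[:,1]>120)&(P[:,2]>.055);Q=onplane(f,uv[k],np.array([0,0,1.]),np.array([0,0,.068]));print('lid',cv2.minEnclosingCircle((Q[:,:2]*1000).astype(np.float32)))
E
```

```text
y -0.75 x 0.89 0.89 zmax 0.07
y -0.65 x 0.51 0.89 zmax 0.19
y -0.55 x 0.31 0.9 zmax 0.29
y -0.45 x 0.21 0.9 zmax 0.39
y -0.35 x 0.32 0.9 zmax 0.39
normal [-0.496 -0.024  0.868]
deck 0.6080806313745142 -0.15989941679304842 0.047566293866875706 205.94613647460938 183.3623809814453 [ 304  145   64   69 3634]
plane residual -5.84031789646664e-05 [ 0.59416594 -0.15938562  0.08716352]
sil 0.78 1217 [197.0176 218.9952]
sil 0.71 1222 [303.8208 257.8176]
sil 0.6 1076 [251.904  181.9008]
bar n 1
((494.0073547363281, 279.6624450683594), (0.0, 0.0), 0.0) [0.49400736 0.27966244 0.104     ] 0.1029643075812201
lid ((490.4986572265625, 256.1908874511719), 43.495765686035156)
```

View pics/drumcrop.png

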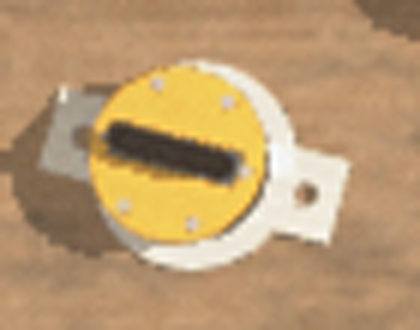

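The crop confirms it: black drum, yellow lid, black bar from (108,135) to (235,165), and holes at about (85,135) and (305,193). So the drum is at about (0.490, 0.256) with yaw about -0.25. The deck fit is clean: 206 x 183 mm, origin (0.608, -0.160), yaw 0.048. First I'll go up, clear of the machine.

Call:
carry_out:
  series:
    - {"claw": 0, "dz": 40}
    - {"claw": 0, "dz": 80}
    - {"claw": 0, "dz": 120}
    - {"claw": 0, "dz": 160}
    - {"claw": 0, "dz": 200}
    - {"claw": 0, "dz": 240}
    - {"claw": 0, "dz": 280}
    - {"claw": 0, "dz": 290}
  force: 20

```text
schema error: expected keys claw, dx, dy, dz, spin
```

Call:
carry_out:
  series:
    - {"claw": 0, "dx": 18, "dy": 36}
    - {"claw": 0, "dx": 36, "dy": 72}
    - {"claw": 0, "dx": 54, "dy": 108}
    - {"claw": 0, "dx": 72, "dy": 144}
    - {"claw": 0, "dx": 90, "dy": 180}
    - {"claw": 0, "dx": 108, "dy": 216}
    - {"claw": 0, "dx": 126, "dy": 252}
    - {"claw": 0, "dx": 144, "dy": 288}

```text
schema error: expected keys claw, dx, dy, dz, spin
```

Call:
carry_out:
  series:
    - {"claw": 0, "dx": 20, "dy": 36, "spin": -0.06}
    - {"claw": 0, "dx": 40, "dy": 72, "spin": -0.12}
    - {"claw": 0, "dx": 60, "dy": 108, "spin": -0.18}
    - {"claw": 0, "dx": 80, "dy": 144, "spin": -0.24}
    - {"claw": 0, "dx": 100, "dy": 180, "spin": -0.3}
    - {"claw": 0, "dx": 120, "dy": 216, "spin": -0.36}
    - {"claw": 0, "dx": 135, "dy": 252, "spin": -0.42}
    - {"claw": 0, "dx": 150, "dy": 288, "spin": -0.485}

```text
schema error: expected keys claw, dx, dy, dz, spin
```

Call:
carry_out:
  series:
    - {"claw": 0, "dx": 0, "dy": 0, "dz": 40, "spin": 0}
    - {"claw": 0, "dx": 0, "dy": 0, "dz": 80, "spin": 0}
    - {"claw": 0, "dx": 0, "dy": 0, "dz": 120, "spin": 0}
    - {"claw": 0, "dx": 0, "dy": 0, "dz": 160, "spin": 0}
    - {"claw": 0, "dx": 0, "dy": 0, "dz": 200, "spin": 0}
    - {"claw": 0, "dx": 0, "dy": 0, "dz": 240, "spin": 0}
    - {"claw": 0, "dx": 0, "dy": 0, "dz": 280, "spin": 0}
    - {"claw": 0, "dx": 0, "dy": 0, "dz": 290, "spin": 0}
  force: 20

```text
t: 1.77
eef_pos: [0.1514, -0.6335, 0.4884]
ee_rot: [[0.973, 0.231, 0.003], [0.231, -0.973, -0.01], [0.001, 0.011, -1.0]]
ft_force: [1.5, 0.2, 0.1]
width: 0.0917
grip_force: 0.0
```

Call:
carry_out:
  series:
    - {"claw": 0, "dx": 18, "dy": 36, "dz": 0, "spin": 0}
    - {"claw": 0, "dx": 36, "dy": 72, "dz": 0, "spin": 0}
    - {"claw": 0, "dx": 54, "dy": 108, "dz": 0, "spin": 0}
    - {"claw": 0, "dx": 72, "dy": 144, "dz": 0, "spin": 0}
    - {"claw": 0, "dx": 90, "dy": 180, "dz": 0, "spin": 0}
    - {"claw": 0, "dx": 108, "dy": 216, "dz": 0, "spin": 0}
    - {"claw": 0, "dx": 126, "dy": 252, "dz": 0, "spin": 0}
    - {"claw": 0, "dx": 144, "dy": 288, "dz": 0, "spin": 0}

```text
t: 2.43
eef_pos: [0.2953, -0.3422, 0.4805]
ee_rot: [[0.973, 0.232, -0.0], [0.232, -0.973, -0.001], [-0.0, 0.001, -1.0]]
ft_force: [0.9, -0.9, 0.1]
width: 0.0917
grip_force: 0.0
```

Call:
carry_out:
  series:
    - {"claw": 0, "dx": 20, "dy": 36, "dz": 0, "spin": -0.06}
    - {"claw": 0, "dx": 40, "dy": 72, "dz": 0, "spin": -0.12}
    - {"claw": 0, "dx": 60, "dy": 108, "dz": 0, "spin": -0.18}
    - {"claw": 0, "dx": 80, "dy": 144, "dz": 0, "spin": -0.24}
    - {"claw": 0, "dx": 100, "dy": 180, "dz": 0, "spin": -0.3}
    - {"claw": 0, "dx": 120, "dy": 216, "dz": 0, "spin": -0.36}
    - {"claw": 0, "dx": 135, "dy": 252, "dz": 0, "spin": -0.42}
    - {"claw": 0, "dx": 150, "dy": 288, "dz": 0, "spin": -0.485}

```text
t: 3.1
eef_pos: [0.445, -0.054, 0.4807]
ee_rot: [[0.968, -0.251, 0.001], [-0.251, -0.968, -0.002], [0.001, 0.001, -1.0]]
ft_force: [0.9, 0.2, -0.7]
width: 0.0917
grip_force: 0.0
```

Call:
carry_out:
  series:
    - {"claw": 0, "dx": 6, "dy": 38, "dz": 0, "spin": 0}
    - {"claw": 0, "dx": 12, "dy": 76, "dz": 0, "spin": 0}
    - {"claw": 0, "dx": 18, "dy": 114, "dz": 0, "spin": 0}
    - {"claw": 0, "dx": 24, "dy": 152, "dz": 0, "spin": 0}
    - {"claw": 0, "dx": 30, "dy": 190, "dz": -10, "spin": 0}
    - {"claw": 0, "dx": 36, "dy": 228, "dz": -20, "spin": 0}
    - {"claw": 0, "dx": 40, "dy": 266, "dz": -30, "spin": 0}
    - {"claw": 0, "dx": 45, "dy": 304, "dz": -40, "spin": 0}

```text
t: 3.77
eef_pos: [0.4882, 0.2433, 0.4405]
ee_rot: [[0.969, -0.246, -0.003], [-0.246, -0.969, 0.002], [-0.004, -0.001, -1.0]]
ft_force: [0.0, -0.6, 0.3]
width: 0.092
grip_force: 0.0
```

Call:
carry_out:
  series:
    - {"claw": 0, "dx": 0, "dy": 6, "dz": -40, "spin": 0}
    - {"claw": 0, "dx": 0, "dy": 6, "dz": -80, "spin": 0}
    - {"claw": 0, "dx": 0, "dy": 6, "dz": -120, "spin": 0}
    - {"claw": 0, "dx": 0, "dy": 6, "dz": -160, "spin": 0}
    - {"claw": 0, "dx": 0, "dy": 6, "dz": -180, "spin": 0}
    - {"claw": 0, "dx": 0, "dy": 6, "dz": -180, "spin": 0}
    - {"claw": 0, "dx": 0, "dy": 6, "dz": -180, "spin": 0}
    - {"claw": 0, "dx": 0, "dy": 6, "dz": -180, "spin": 0}

```text
t: 4.43
eef_pos: [0.4898, 0.2472, 0.2643]
ee_rot: [[0.969, -0.248, 0.002], [-0.248, -0.969, 0.002], [0.002, -0.002, -1.0]]
ft_force: [0.3, 0.2, 1.1]
width: 0.0923
grip_force: 0.0
```

Run:
```python
from meas import *
s=r.get_state();print(s['eef_pos'],np.round(s['ee_rot'],3).tolist())
f=grab('wrist');save(f,'w1.png',None,1.5)
vv,uu=np.mgrid[0:384,0:512];uv=np.c_[uu.ravel(),vv.ravel()];P=pts(f,uv)
near=np.hypot(P[:,0]-.49,P[:,1]-.256)<.09
h=cv2.cvtColor(f['image'],cv2.COLOR_RGB2HSV).reshape(-1,3)
z=np.array([0,0,1.])
k=near&(h[:,0]>18)&(h[:,0]<32)&(h[:,1]>120)&(P[:,2]>.06)&(P[:,2]<.075);Q=onplane(f,uv[k],z,z*.068);print('lid',cv2.minEnclosingCircle((Q[:,:2]*1000).astype(np.float32)),np.median(P[k,2]))
k=near&(P[:,2]>.098)&(P[:,2]<.112);Q=onplane(f,uv[k],z,z*.104);print('bar',k.sum(),cv2.minAreaRect((Q[:,:2]*1000).astype(np.float32)),np.median(P[k,2]))
```

```text
[0.48981215 0.24723149 0.26425384] [[0.969, -0.248, 0.002], [-0.248, -0.969, 0.002], [0.002, -0.002, -1.0]]
lid ((492.11907958984375, 256.9780578613281), 43.15245056152344) 0.06781609156869373
bar 455 ((493.1153869628906, 256.09185791015625), (58.31690216064453, 11.31328296661377), 75.65624237060547) 0.10312310945920655
```

View pics/w1.png

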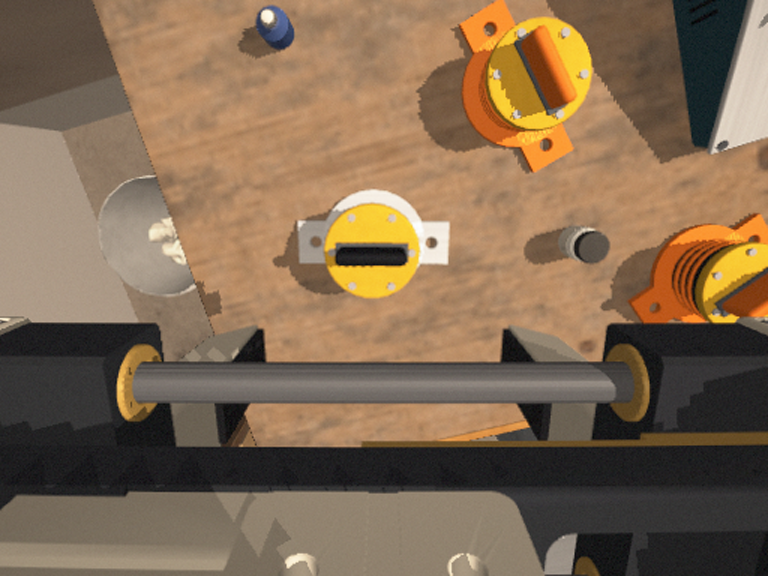

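Call:
carry_out:
  series:
    - {"claw": 0, "dx": 2, "dy": 6, "dz": -30, "spin": 0}
    - {"claw": 0, "dx": 3, "dy": 9, "dz": -60, "spin": 0}
    - {"claw": 0, "dx": 3, "dy": 9, "dz": -90, "spin": 0}
    - {"claw": 0, "dx": 3, "dy": 9, "dz": -110, "spin": 0}
    - {"claw": 0, "dx": 3, "dy": 9, "dz": -120, "spin": 0}
    - {"claw": 0, "dx": 3, "dy": 9, "dz": -120, "spin": 0}
    - {"claw": 0, "dx": 3, "dy": 9, "dz": -120, "spin": 0}
    - {"claw": 0, "dx": 3, "dy": 9, "dz": -120, "spin": 0}

```text
t: 5.15
eef_pos: [0.4934, 0.2563, 0.1444]
ee_rot: [[0.969, -0.249, 0.003], [-0.249, -0.969, 0.002], [0.002, -0.003, -1.0]]
ft_force: [-0.4, -0.0, -0.3]
width: 0.0918
grip_force: 0.0
```

Run:
```python
from meas import *
s=r.get_state();print(s['eef_pos'],np.round(s['ee_rot'],3).tolist())
f=grab('wrist')
vv,uu=np.mgrid[0:384,0:512];uv=np.c_[uu.ravel(),vv.ravel()];P=pts(f,uv)
near=np.hypot(P[:,0]-.49,P[:,1]-.256)<.05
z=np.array([0,0,1.])
k=near&(P[:,2]>.098)&(P[:,2]<.112);Q=onplane(f,uv[k],z,z*.104);print('bar',k.sum(),cv2.minAreaRect((Q[:,:2]*1000).astype(np.float32)),np.median(P[k,2]))
print(r.get_state()['eef_pos'])
```

```text
[0.49343472 0.25626501 0.14442853] [[0.969, -0.249, 0.003], [-0.249, -0.969, 0.002], [0.002, -0.003, -1.0]]
bar 962 ((493.247802734375, 256.80023193359375), (58.124691009521484, 12.220212936401367), 75.64537811279297) 0.10324517141054812
[0.49342911 0.2560803  0.14437518]
```

Call:
carry_out:
  series:
    - {"claw": 0, "dx": 0, "dy": 0, "dz": -25, "spin": 0}
    - {"claw": 0, "dx": 0, "dy": 0, "dz": -50, "spin": 0}
    - {"claw": 0, "dx": 0, "dy": 0, "dz": -63, "spin": 0}
    - {"claw": 0, "dx": 0, "dy": 0, "dz": -69, "spin": 0}
    - {"claw": 0, "dx": 0, "dy": 0, "dz": -69, "spin": 0}
    - {"claw": 0.5, "dx": 0, "dy": 0, "dz": -69, "spin": 0}
    - {"claw": 0.6, "dx": 0, "dy": 0, "dz": -69, "spin": 0}
    - {"claw": 0.6, "dx": 0, "dy": 0, "dz": -69, "spin": 0}
  force: 25

```text
t: 5.87
eef_pos: [0.493, 0.2557, 0.0747]
ee_rot: [[0.969, -0.249, 0.002], [-0.249, -0.969, 0.002], [0.001, -0.002, -1.0]]
ft_force: [0.3, 0.3, 0.4]
width: 0.0766
grip_force: 0.0
```

Call:
carry_out:
  series:
    - {"claw": 0.6, "dx": 0, "dy": 0, "dz": 0, "spin": 0}
    - {"claw": 0.6, "dx": 0, "dy": 0, "dz": 0, "spin": 0}
    - {"claw": 0.6, "dx": 0, "dy": 0, "dz": 5, "spin": 0}
    - {"claw": 0.6, "dx": 0, "dy": 0, "dz": 15, "spin": 0}
    - {"claw": 0.6, "dx": 0, "dy": 0, "dz": 35, "spin": 0}
    - {"claw": 0.6, "dx": 0, "dy": 0, "dz": 65, "spin": 0}
    - {"claw": 0.6, "dx": 0, "dy": 0, "dz": 100, "spin": 0}
    - {"claw": 0.6, "dx": 0, "dy": 0, "dz": 140, "spin": 0}

```text
t: 6.53
eef_pos: [0.4907, 0.2547, 0.2145]
ee_rot: [[0.969, -0.248, -0.003], [-0.248, -0.969, -0.0], [-0.002, 0.001, -1.0]]
ft_force: [1.3, -0.2, -0.3]
width: 0.037
grip_force: 0.0
```

The grip was missed because the fingers close slowly. I'll open, go back, and check the drum.

Call:
carry_out:
  series:
    - {"claw": 0, "dx": 0, "dy": 0, "dz": 0, "spin": 0}
    - {"claw": 0, "dx": 0, "dy": 0, "dz": 0, "spin": 0}
    - {"claw": 0, "dx": 0, "dy": 0, "dz": 0, "spin": 0}
    - {"claw": 0, "dx": 0, "dy": 0, "dz": 0, "spin": 0}
    - {"claw": 0, "dx": 0, "dy": 0, "dz": 0, "spin": 0}
    - {"claw": 0, "dx": 0, "dy": 0, "dz": 0, "spin": 0}
    - {"claw": 0, "dx": 0, "dy": 0, "dz": 0, "spin": 0}
    - {"claw": 0, "dx": 0, "dy": 0, "dz": 0, "spin": 0}

```text
t: 7.2
eef_pos: [0.4915, 0.255, 0.2126]
ee_rot: [[0.969, -0.248, -0.002], [-0.248, -0.969, -0.0], [-0.002, 0.0, -1.0]]
ft_force: [-1.0, -0.0, -0.6]
width: 0.0853
grip_force: 0.0
```

```bash
cat > bar.py <<'E'
from meas import *
f=grab('wrist');s=r.get_state();print(s['eef_pos'],s['width'])
vv,uu=np.mgrid[0:384,0:512];uv=np.c_[uu.ravel(),vv.ravel()];P=pts(f,uv)
near=np.hypot(P[:,0]-.49,P[:,1]-.256)<.06
z=np.array([0,0,1.])
k=near&(P[:,2]>.098)&(P[:,2]<.112);Q=onplane(f,uv[k],z,z*.104);print('bar',k.sum(),cv2.minAreaRect((Q[:,:2]*1000).astype(np.float32)),np.median(P[k,2]))
E
python3 bar.py
```

```text
[0.49164788 0.25506213 0.21277394] 0.08845937816141565
bar 593 ((492.9817810058594, 256.5792236328125), (57.70562744140625, 10.903945922851562), 75.6127700805664) 0.1032305668562778
```

Call:
carry_out:
  series:
    - {"claw": 0, "dx": 1, "dy": 1, "dz": -35, "spin": 0}
    - {"claw": 0, "dx": 1, "dy": 1, "dz": -70, "spin": 0}
    - {"claw": 0, "dx": 1, "dy": 1, "dz": -105, "spin": 0}
    - {"claw": 0, "dx": 1, "dy": 1, "dz": -125, "spin": 0}
    - {"claw": 0, "dx": 1, "dy": 1, "dz": -138, "spin": 0}
    - {"claw": 0, "dx": 1, "dy": 1, "dz": -138, "spin": 0}
    - {"claw": 0.6, "dx": 1, "dy": 1, "dz": -138, "spin": 0}
    - {"claw": 0.6, "dx": 1, "dy": 1, "dz": -138, "spin": 0}
  force: 25

```text
t: 7.92
eef_pos: [0.4937, 0.2568, 0.0763]
ee_rot: [[0.969, -0.248, 0.001], [-0.248, -0.969, 0.001], [0.001, -0.001, -1.0]]
ft_force: [0.2, 0.3, 0.4]
width: 0.0829
grip_force: 0.0
```

Call:
carry_out:
  series:
    - {"claw": 0.6, "dx": 0, "dy": 0, "dz": 0, "spin": 0}
    - {"claw": 0.6, "dx": 0, "dy": 0, "dz": 0, "spin": 0}
    - {"claw": 0.6, "dx": 0, "dy": 0, "dz": 0, "spin": 0}
    - {"claw": 0.6, "dx": 0, "dy": 0, "dz": 0, "spin": 0}
    - {"claw": 0.6, "dx": 0, "dy": 0, "dz": 0, "spin": 0}
    - {"claw": 0.6, "dx": 0, "dy": 0, "dz": 0, "spin": 0}
    - {"claw": 0.6, "dx": 0, "dy": 0, "dz": 0, "spin": 0}
    - {"claw": 0.6, "dx": 0, "dy": 0, "dz": 0, "spin": 0}

```text
t: 8.58
eef_pos: [0.4929, 0.2561, 0.0753]
ee_rot: [[0.969, -0.249, -0.0], [-0.249, -0.969, 0.0], [-0.0, -0.0, -1.0]]
ft_force: [-0.7, -0.2, 0.0]
width: 0.0374
grip_force: 0.0
```

Run:
```python
from meas import *
f=grab('side');a=f['image'][190:345,180:330]
w=grab('wrist');save(w,'tmp.png')
x=cv2.resize(a[:,:,::-1],(390,400));y=cv2.resize(w['image'][:,:,::-1],(400,300));
c=np.zeros((400,790,3),np.uint8);c[:,:390]=x;c[:300,390:]=y;cv2.imwrite('pics/s2.png',c)
print(r.get_state()['width'],r.get_state()['grip_force'])
```

```text
0.036767238747554325 0.0
```

View pics/s2.png

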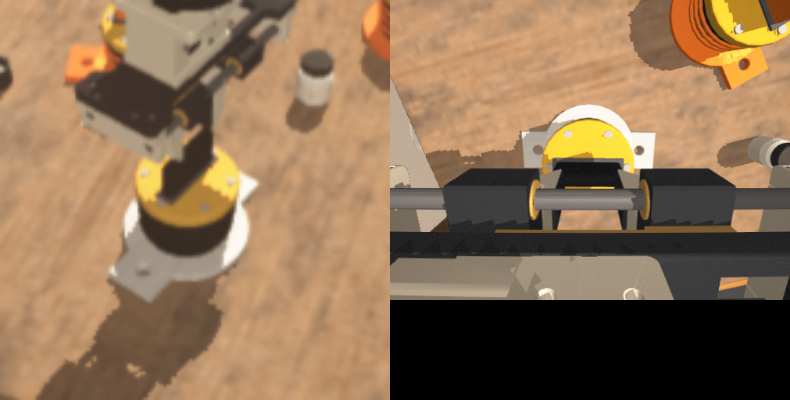

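Run:
```python
from meas import *
f=grab('wrist');s=r.get_state();save(f,'w3.png',(170,90,340,220),4.5)
R=np.array(s['ee_rot']);o=np.array(s['eef_pos'])
for v in range(190,300,8):
    us=np.arange(180,330,10);P=pts(f,np.c_[us,np.full(len(us),v)]);Q=(P-o)@R*1000
    print(v,' '.join('%d,%d,%d'%tuple(q) for q in Q))
```

```text
190 0,-69,67 -1,-61,74 15,-39,7 15,-32,7 15,-25,8 15,-17,7 15,-10,8 16,-3,6 15,3,7 15,10,7 15,17,7 16,24,6 15,32,8 0,51,67 0,62,73
198 -7,-70,68 -7,-60,67 9,-39,8 9,-32,7 9,-25,7 10,-17,6 10,-10,6 9,-3,7 9,3,7 9,10,7 10,17,6 9,25,7 9,32,6 9,39,7 -7,61,67
206 -14,-70,67 -14,-61,67 4,-39,6 4,-32,4 4,-25,4 5,-17,3 4,-10,4 4,-3,4 4,3,4 4,10,5 5,17,3 4,25,5 4,32,6 3,39,7 -15,61,67
214 -25,-73,75 -25,-63,75 -1,-40,6 -1,-32,3 4,-23,-13 4,-16,-13 4,-9,-12 4,-3,-13 4,3,-11 4,9,-13 4,16,-13 4,23,-11 -1,32,4 -2,40,7 -23,62,67
222 36,-22,-114 34,-20,-108 11,-29,-45 11,-24,-45 10,-19,-42 4,-15,-26 4,-9,-26 3,-3,-25 4,3,-26 3,9,-25 4,15,-26 9,19,-41 11,24,-45 11,29,-46 34,20,-107
230 36,-20,-119 32,-20,-108 11,-27,-57 11,-22,-56 10,-18,-54 0,-15,-28 0,-9,-28 0,-3,-29 0,3,-28 0,9,-29 0,15,-28 8,18,-50 11,22,-58 11,27,-57 31,20,-108
238 34,-21,-119 31,-19,-112 10,-26,-66 11,-21,-66 6,-18,-55 -6,-15,-27 -6,-9,-26 -5,-3,-27 -5,3,-27 -5,9,-27 -5,15,-27 4,18,-51 11,21,-67 11,25,-67 30,19,-112
246 32,-20,-121 31,-18,-118 30,-16,-117 31,-12,-118 31,-10,-118 30,-7,-116 30,-4,-116 30,-1,-117 31,1,-118 31,4,
[... 355 characters left out ...]
26,9,-119 26,12,-119 26,15,-119 26,18,-119
270 26,-20,-124 22,-19,-116 11,-20,-97 3,-19,-83 -86,-35,75 -86,-25,76 -86,-15,75 -86,-4,75 -86,5,74 -86,15,75 -86,26,75 -86,36,75 2,19,-81 11,20,-97 21,19,-115
278 24,-20,-124 17,-20,-112 8,-20,-97 0,-19,-83 -95,-36,75 -95,-25,75 -96,-15,76 -95,-5,75 -95,5,75 -95,15,74 -96,26,76 -95,36,75 0,19,-82 8,20,-97 17,20,-112
286 22,-20,-124 14,-20,-112 5,-20,-97 -5,-19,-81 -105,-36,75 -105,-26,75 -105,-15,75 -104,-5,74 -105,5,75 -105,15,76 -105,26,75 -104,36,74 -4,19,-83 5,20,-97 14,20,-112
294 21,-19,-127 22,-16,-128 22,-14,-128 21,-12,-127 22,-9,-127 21,-6,-127 22,-4,-128 22,-1,-128 22,1,-128 21,3,-127 22,6,-128 21,9,-126 22,11,-128 21,14,-127 21,16,-127
```

View pics/w3.png

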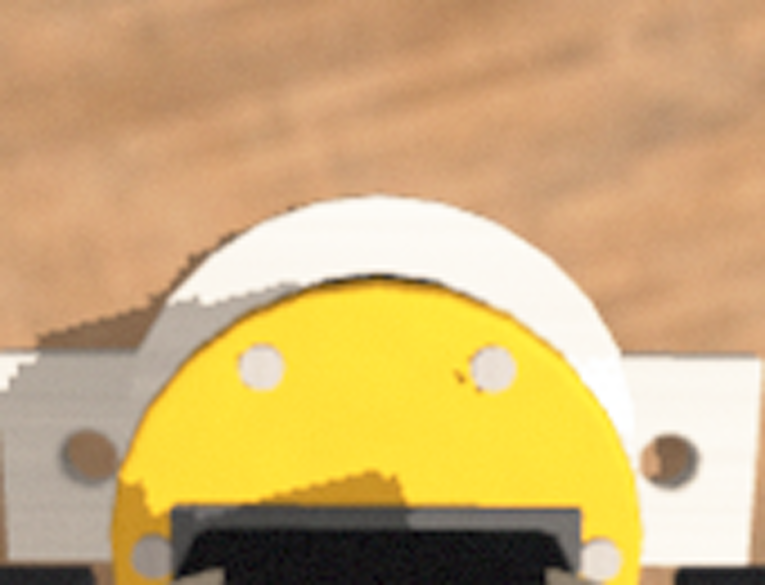

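Run:
```python
from meas import *
f=grab('wrist');s=r.get_state()
R=np.array(s['ee_rot']);o=np.array(s['eef_pos'])
for u in (205,210,215,222,226):
    vs=np.arange(206,244,2);Q=(pts(f,np.c_[np.full(len(vs),u),vs])-o)@R*1000
    print(u,' '.join('%d:%d,%d,%d'%(v,*q) for v,q in zip(vs,Q)))
vv,uu=np.mgrid[200:250,180:330];Q=(pts(f,np.c_[uu.ravel(),vv.ravel()])-o)@R*1000
k=(abs(Q[:,1])<35)&(abs(Q[:,0])<25)
print(np.histogram(Q[k,2],bins=np.arange(-120,20,5)))
print(s['width'],s['t'])
```

```text
205 206:4,-36,6 208:2,-36,6 210:1,-36,5 212:0,-36,6 214:66,0,-194 216:-3,-36,4 218:-5,-36,7 220:11,-27,-41 222:11,-26,-47 224:11,-26,-50 226:11,-26,-51 228:11,-25,-55 230:11,-25,-58 232:11,-24,-61 234:11,-24,-63 236:11,-24,-65 238:11,-23,-67 240:11,-23,-69 242:31,-14,-116
210 206:5,-32,3 208:2,-32,5 210:1,-32,4 212:0,-32,4 214:0,-32,3 216:3,-29,-14 218:11,-25,-39 220:11,-24,-43 222:11,-24,-46 224:11,-23,-49 226:11,-23,-51 228:11,-23,-55 230:11,-22,-57 232:11,-22,-59 234:11,-22,-62 236:11,-21,-65 238:11,-21,-68 240:11,-20,-69 242:31,-13,-115
215 206:4,-28,4 208:4,-28,1 210:4,-27,-5 212:5,-26,-10 214:5,-26,-14 216:4,-25,-16 218:11,-22,-39 220:11,-22,-43 222:11,-21,-47 224:11,-21,-49 226:11,-20,-52 228:11,-20,-55 230:10,-20,-55 232:9,-20,-56 234:10,-20,-59 236:9,-19,-61 238:10,-19,-64 240:10,-19,-66 242:31,-11,-115
222 206:4,-23,4 208:4,-23,0 210:4,-22,-5 212:4,-22,-8 214:5,-21,-14 216:4,-21,-16 218:5,-20,-22 220:10,-18,-40 222:9,-18,-42 224:10,-18,-46 226:8,-18,-44 228:7,-18,-44 230:5,-18,-43 232:5,-18,-45 234:3,-18,-44 236:3,-18,-47 238:1,-18,-45 240:0,-18,-46 242:31,-9,-116
226 206:4,-20,4 208:4,-20,0 210:4,-19,-5 212:4,-19,-8 214:4,-19,-13 216:5,-18,-18 218:4,-18,-19 220:4,-18,-24 222:3,-17,-25 224:3,-17,-27 226:2,-17,-28 228:0,-17,-28 230:0,-17,-29 232:-1,-17,-28 234:-2,-17,-29 236:-4,-17,-28 238:-5,-17,-27 240:-23,-21,7 242:31,-8,-116
(array([   0,    0,    0,    0,    0,    0,    0,    0,    0,   19,  177,
        210,  239,  230,  224,  161,   67,    8, 1119,  204,  201,  215,
        198,  186,  563,  487,    0]), array([-120, -115, -110, -105, -100,  -95,  -90,  -85,  -80,  -75,  -70,
        -65,  -60,  -55,  -50,  -45,  -40,  -35,  -30,  -25,  -20,  -15,
        -10,   -5,    0,    5,   10,   15]))
0.036926354371791696 8.7833
```

The wrist depth shows the fingertips about 39 mm behind the reported TCP at this opening, so they closed above the bar. I'll open and check whether the tips' depth depends on the opening.

Call:
carry_out:
  series:
    - {"claw": 0, "dx": 0, "dy": 0, "dz": 0, "spin": 0}
    - {"claw": 0, "dx": 0, "dy": 0, "dz": 0, "spin": 0}
    - {"claw": 0, "dx": 0, "dy": 0, "dz": 0, "spin": 0}
    - {"claw": 0, "dx": 0, "dy": 0, "dz": 0, "spin": 0}
    - {"claw": 0, "dx": 0, "dy": 0, "dz": 0, "spin": 0}
    - {"claw": 0, "dx": 0, "dy": 0, "dz": 0, "spin": 0}
    - {"claw": 0, "dx": 0, "dy": 0, "dz": 0, "spin": 0}
    - {"claw": 0, "dx": 0, "dy": 0, "dz": 0, "spin": 0}

```text
t: 9.45
eef_pos: [0.4929, 0.2561, 0.0753]
ee_rot: [[0.969, -0.249, -0.0], [-0.249, -0.969, 0.0], [-0.0, -0.0, -1.0]]
ft_force: [-0.6, 0.5, -0.8]
width: 0.0859
grip_force: 0.0
```

Run:
```python
from meas import *
f=grab('wrist');s=r.get_state();print(s['width'],np.array(f['mount']).round(3).tolist())
R=np.array(s['ee_rot']);o=np.array(s['eef_pos'])
vv,uu=np.mgrid[150:290,60:450];uv=np.c_[uu.ravel(),vv.ravel()];Q=(pts(f,uv)-o)@R*1000
k=(abs(Q[:,1])>33)&(abs(Q[:,1])<70)&(abs(Q[:,0])<14)&(Q[:,2]<0)&(Q[:,2]>-90)
for a in range(-90,0,6):
    m=k&(abs(Q[:,2]-a)<3)
    if m.any():print(a,m.sum(),'|y|',abs(Q[m,1]).min().round(),abs(Q[m,1]).max().round(),'x',Q[m,0].min().round(),Q[m,0].max().round())
g=grab('side')
# side view: highest-depth check near fingertips: points within 70mm horizontally of tcp
vv,uu=np.mgrid[0:384,0:512];uv=np.c_[uu.ravel(),vv.ravel()];P=pts(g,uv);Q=(P-o)@R*1000
k=(abs(Q[:,1])>38)&(abs(Q[:,1])<70)&(abs(Q[:,0])<14)&(Q[:,2]<40)
for a in range(-90,40,6):
    m=k&(abs(Q[:,2]-a)<3)
    if m.any():print('side',a,m.sum(),'y',Q[m,1].min().round(),Q[m,1].max().round())
```

```text
0.08905107179748958 [[0.0, -0.969, -0.248, 0.067], [1.0, -0.0, 0.002, -0.0], [-0.002, -0.248, 0.969, -0.194], [0.0, 0.0, 0.0, 1.0]]
-90 126 |y| 44.0 46.0 x -3.0 8.0
-84 456 |y| 42.0 46.0 x -7.0 6.0
-78 197 |y| 42.0 44.0 x -10.0 3.0
-72 209 |y| 42.0 61.0 x -9.0 12.0
-66 438 |y| 42.0 60.0 x -9.0 12.0
-60 394 |y| 42.0 60.0 x -10.0 12.0
-54 374 |y| 42.0 59.0 x 3.0 12.0
-48 331 |y| 42.0 59.0 x 1.0 12.0
-42 261 |y| 42.0 54.0 x -2.0 12.0
-36 85 |y| 42.0 48.0 x -3.0 12.0
side -90 7 y 42.0 46.0
side -84 9 y 41.0 48.0
side -78 14 y 41.0 59.0
side -72 24 y -66.0 59.0
side -66 35 y -65.0 60.0
side -60 37 y -66.0 55.0
side -54 45 y -65.0 56.0
side -48 34 y -64.0 57.0
side -42 26 y -57.0 49.0
side -36 9 y -49.0 44.0
side 6 45 y -50.0 39.0
side 12 25 y -49.0 -41.0
side 18 5 y -48.0 -44.0
side 24 16 y -48.0 -40.0
side 30 24 y -47.0 -41.0
side 36 2 y -43.0 -43.0
```

Both cameras agree the real tips are about 37 mm short of the reported TCP at any opening. I'll lower by 36 mm and close.

Call:
carry_out:
  series:
    - {"claw": 0, "dx": 0, "dy": 0, "dz": -15, "spin": 0}
    - {"claw": 0, "dx": 0, "dy": 0, "dz": -26, "spin": 0}
    - {"claw": 0, "dx": 0, "dy": 0, "dz": -32, "spin": 0}
    - {"claw": 0, "dx": 0, "dy": 0, "dz": -36, "spin": 0}
    - {"claw": 0, "dx": 0, "dy": 0, "dz": -36, "spin": 0}
    - {"claw": 0.6, "dx": 0, "dy": 0, "dz": -36, "spin": 0}
    - {"claw": 0.6, "dx": 0, "dy": 0, "dz": -36, "spin": 0}
    - {"claw": 0.6, "dx": 0, "dy": 0, "dz": -36, "spin": 0}
  force: 25

```text
t: 10.22
eef_pos: [0.4933, 0.2564, 0.0398]
ee_rot: [[0.969, -0.249, 0.0], [-0.249, -0.969, 0.001], [0.0, -0.001, -1.0]]
ft_force: [-1.1, -0.7, 1.1]
width: 0.0766
grip_force: 0.0
```

Call:
carry_out:
  series:
    - {"claw": 0.6, "dx": 0, "dy": 0, "dz": 0, "spin": 0}
    - {"claw": 0.6, "dx": 0, "dy": 0, "dz": 0, "spin": 0}
    - {"claw": 0.6, "dx": 0, "dy": 0, "dz": 0, "spin": 0}
    - {"claw": 0.6, "dx": 0, "dy": 0, "dz": 0, "spin": 0}
    - {"claw": 0.6, "dx": 0, "dy": 0, "dz": 0, "spin": 0}
    - {"claw": 0.6, "dx": 0, "dy": 0, "dz": 0, "spin": 0}
    - {"claw": 0.6, "dx": 0, "dy": 0, "dz": 4, "spin": 0}
    - {"claw": 0.6, "dx": 0, "dy": 0, "dz": 8, "spin": 0}

```text
t: 10.88
eef_pos: [0.4915, 0.255, 0.0464]
ee_rot: [[0.969, -0.249, -0.003], [-0.249, -0.969, -0.002], [-0.003, 0.002, -1.0]]
ft_force: [-0.4, -0.8, -4.7]
width: 0.0596
grip_force: 25.0
```

Gripped: width 59.6 mm, 25 N. Only vertical tool poses can be commanded. The plan is to let the drum pivot between the pads: press the plate on the deck's upper edge, upslope of the pegs, until it lies flush, then clamp, lift, shift down and drop it on the pegs. I'll lift and carry now.

Call:
carry_out:
  series:
    - {"claw": 0.6, "dx": 0, "dy": 0, "dz": 25, "spin": 0}
    - {"claw": 0.6, "dx": 0, "dy": 0, "dz": 60, "spin": 0}
    - {"claw": 0.6, "dx": 0, "dy": 0, "dz": 95, "spin": 0}
    - {"claw": 0.6, "dx": 0, "dy": 0, "dz": 130, "spin": 0}
    - {"claw": 0.6, "dx": 0, "dy": 0, "dz": 165, "spin": 0}
    - {"claw": 0.6, "dx": 0, "dy": 0, "dz": 200, "spin": 0}
    - {"claw": 0.6, "dx": 5, "dy": -15, "dz": 230, "spin": 0.03}
    - {"claw": 0.6, "dx": 14, "dy": -44, "dz": 255, "spin": 0.07}
  force: 40

```text
t: 11.55
eef_pos: [0.5048, 0.2165, 0.3047]
ee_rot: [[0.985, -0.171, -0.0], [-0.171, -0.985, 0.004], [-0.001, -0.003, -1.0]]
ft_force: [2.1, 0.4, -4.9]
width: 0.0598
grip_force: 40.0
```

Call:
carry_out:
  series:
    - {"claw": 0.6, "dx": 12, "dy": -37, "dz": 0, "spin": 0.03}
    - {"claw": 0.6, "dx": 24, "dy": -74, "dz": 0, "spin": 0.06}
    - {"claw": 0.6, "dx": 36, "dy": -111, "dz": 0, "spin": 0.09}
    - {"claw": 0.6, "dx": 48, "dy": -148, "dz": 0, "spin": 0.12}
    - {"claw": 0.6, "dx": 60, "dy": -185, "dz": 0, "spin": 0.15}
    - {"claw": 0.6, "dx": 72, "dy": -222, "dz": 0, "spin": 0.18}
    - {"claw": 0.6, "dx": 84, "dy": -259, "dz": 0, "spin": 0.2}
    - {"claw": 0.6, "dx": 96, "dy": -290, "dz": 0, "spin": 0.22}

```text
t: 12.22
eef_pos: [0.6017, -0.0817, 0.3013]
ee_rot: [[0.999, 0.037, -0.003], [0.037, -0.999, -0.001], [-0.003, 0.001, -1.0]]
ft_force: [1.1, -0.4, -5.5]
width: 0.0598
grip_force: 40.0
```

Call:
carry_out:
  series:
    - {"claw": 0.6, "dx": 10, "dy": -30, "dz": 0, "spin": 0.005}
    - {"claw": 0.6, "dx": 20, "dy": -60, "dz": -10, "spin": 0.01}
    - {"claw": 0.6, "dx": 28, "dy": -77, "dz": -35, "spin": 0.01}
    - {"claw": 0.6, "dx": 28, "dy": -77, "dz": -65, "spin": 0.01}
    - {"claw": 0.6, "dx": 28, "dy": -77, "dz": -86, "spin": 0.01}
    - {"claw": 0.6, "dx": 28, "dy": -77, "dz": -86, "spin": 0.01}
    - {"claw": 0.6, "dx": 28, "dy": -77, "dz": -86, "spin": 0.01}
    - {"claw": 0.6, "dx": 28, "dy": -77, "dz": -86, "spin": 0.01}

```text
t: 12.88
eef_pos: [0.6315, -0.1546, 0.2175]
ee_rot: [[0.999, 0.049, 0.001], [0.049, -0.999, 0.0], [0.001, -0.0, -1.0]]
ft_force: [0.4, 0.4, -3.8]
width: 0.0598
grip_force: 40.0
```

Run:
```python
from meas import *
s=r.get_state();print(s['eef_pos'],np.round(s['ee_rot'],3).tolist(),s['ft_force'])
f=grab('side');w=grab('wrist')
a=f['image'][20:200,190:340,::-1];x=cv2.resize(a,(375,450),interpolation=cv2.INTER_CUBIC);y=cv2.resize(w['image'][:,:,::-1],(420,315))
c=np.zeros((450,795,3),np.uint8);c[:,:375]=x;c[:315,375:]=y;cv2.imwrite('pics/s3.png',c)
R,o=deckT(.608,-.160,.0476)
print(proj(f,[o+R@[0,.06,.021],o+R@[0,-.06,.021],o+R@[-.072,0,.0165]]),proj(w,[o+R@[0,.06,.021],o+R@[0,-.06,.021]]))
```

```text
[ 0.6314508  -0.15458023  0.21750406] [[0.999, 0.049, 0.001], [0.049, -0.999, 0.0], [0.001, -0.0, -1.0]] [ 0.42700759  0.42958772 -3.75387791]
[[266.08829038 143.95316218]
 [278.79334369 121.88574336]
 [292.45085955 148.74786884]] [[203.19926528 213.24316204]
 [313.66855345 213.39564516]]
```

View pics/s3.png

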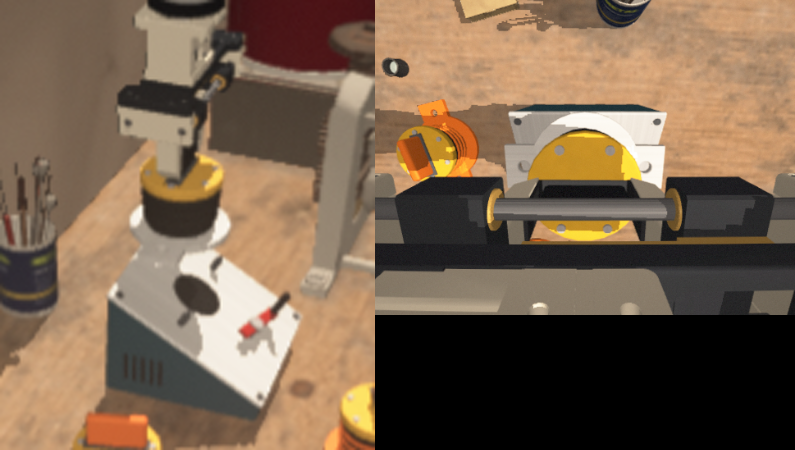

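Call:
carry_out:
  series:
    - {"claw": 0.6, "dx": -1, "dy": -4, "dz": -12, "spin": 0}
    - {"claw": 0.6, "dx": -1, "dy": -5, "dz": -26, "spin": 0}
    - {"claw": 0.6, "dx": -1, "dy": -5, "dz": -38, "spin": 0}
    - {"claw": 0.6, "dx": -1, "dy": -5, "dz": -38, "spin": 0}
    - {"claw": 0.6, "dx": -1, "dy": -5, "dz": -38, "spin": 0}
    - {"claw": 0.6, "dx": -1, "dy": -5, "dz": -38, "spin": 0}
    - {"claw": 0.6, "dx": -1, "dy": -5, "dz": -38, "spin": 0}
    - {"claw": 0.6, "dx": -1, "dy": -5, "dz": -38, "spin": 0}
  force: 14

```text
t: 13.65
eef_pos: [0.6305, -0.1597, 0.1791]
ee_rot: [[0.999, 0.049, 0.001], [0.049, -0.999, 0.0], [0.001, -0.0, -1.0]]
ft_force: [-0.1, 0.9, -5.3]
width: 0.0597
grip_force: 14.0
```

Call:
carry_out:
  series:
    - {"claw": 0.6, "dx": 0, "dy": 0, "dz": -3, "spin": 0}
    - {"claw": 0.6, "dx": -3, "dy": 0, "dz": -6, "spin": 0}
    - {"claw": 0.6, "dx": -7, "dy": 0, "dz": -9, "spin": 0}
    - {"claw": 0.6, "dx": -11, "dy": -0.5, "dz": -12, "spin": 0}
    - {"claw": 0.6, "dx": -15, "dy": -0.7, "dz": -15, "spin": 0}
    - {"claw": 0.6, "dx": -18, "dy": -0.9, "dz": -17, "spin": 0}
    - {"claw": 0.6, "dx": -21, "dy": -1, "dz": -19, "spin": 0}
    - {"claw": 0.6, "dx": -21, "dy": -1, "dz": -19, "spin": 0}

```text
t: 14.32
eef_pos: [0.6081, -0.1609, 0.1586]
ee_rot: [[0.999, 0.049, -0.001], [0.049, -0.999, 0.0], [-0.001, -0.0, -1.0]]
ft_force: [-0.6, -0.7, -2.4]
width: 0.0599
grip_force: 14.0
```

```bash
cat > lid.py <<'E'
from meas import *
# fit lid plane from yellow lid points (side + wrist), report tilt & centre in deck frame
R,o=deckT(.608,-.160,.0476)
s=r.get_state();e=np.array(s['eef_pos']);print('eef',e.round(4),'ft',np.round(s['ft_force'],1),'w',round(s['width'],4))
D=(e+[0,0,.056]-o)@R*1000;print('pivot deck mm',D.round(1))
for n in('side','wrist'):
    f=grab(n);vv,uu=np.mgrid[0:384,0:512];uv=np.c_[uu.ravel(),vv.ravel()];P=pts(f,uv)
    h=cv2.cvtColor(f['image'],cv2.COLOR_RGB2HSV).reshape(-1,3)
    k=(np.linalg.norm(P-(e+[0,0,.03]),axis=1)<.075)&(h[:,0]>18)&(h[:,0]<32)&(h[:,1]>110)&(f['depth'].ravel()>0)
    A=P[k]
    if len(A)<60: print(n,'few',len(A));continue
    B=A
    for _ in range(8):
        c=np.median(B,0) if _==0 else B.mean(0);nn=np.linalg.svd(B-B.mean(0),full_matrices=False)[2][2];d=(A-B.mean(0))@nn
        t=.006 if _<2 else .003
        B=A[abs(d)<t]
    nn*=np.sign(nn[2]);nd=nn@R
    # circle fit by enclosing circle in plane
    ax=np.cross(nn,[0,1,0]);ax/=np.linalg.norm(ax);ay=np.cross(nn,ax);q=(B-B.mean(0))@np.c_[ax,ay]
    (cx,cy),rad=cv2.minEnclosingCircle((q*1000).astype(np.float32))
    c=B.mean(0)+(ax*cx+ay*cy)/1000
    og=c-nn*.068
    print(n,len(B),'tilt deg from deck (x,y)',np.degrees(nd[:2]).round(1),'rad',round(rad,1),'origin deck mm',((og-o)@R*1000).round(1))
E
python3 lid.py
```

```text
eef [ 0.6081 -0.1609  0.1586] ft [-0.6 -0.7 -2.4] w 0.0599
pivot deck mm [ 59.8  -0.9 103.6]
side few 55
wrist 6388 tilt deg from deck (x,y) [15.   0.1] rad 43.8 origin deck mm [33.1 -1.2 12.7]
```

Call:
carry_out:
  series:
    - {"claw": 0.6, "dx": -3, "dy": 0, "dz": -3, "spin": 0}
    - {"claw": 0.6, "dx": -6, "dy": 0, "dz": -6, "spin": 0}
    - {"claw": 0.6, "dx": -9, "dy": 0, "dz": -9.5, "spin": 0}
    - {"claw": 0.6, "dx": -12, "dy": 0, "dz": -13, "spin": 0}
    - {"claw": 0.6, "dx": -14, "dy": 0, "dz": -16, "spin": 0}
    - {"claw": 0.6, "dx": -16, "dy": 0, "dz": -19, "spin": 0}
    - {"claw": 0.6, "dx": -16.5, "dy": 0, "dz": -21, "spin": 0}
    - {"claw": 0.6, "dx": -16.5, "dy": 0, "dz": -21, "spin": 0}

```text
t: 15.08
eef_pos: [0.5916, -0.1611, 0.1384]
ee_rot: [[0.999, 0.049, -0.002], [0.049, -0.999, 0.0], [-0.002, -0.0, -1.0]]
ft_force: [-2.9, -0.7, 1.6]
width: 0.0596
grip_force: 14.0
```

```bash
python3 lid.py
```

```text
eef [ 0.5916 -0.1611  0.1384] ft [-2.9 -0.7  1.6] w 0.0596
pivot deck mm [35.4 -0.3 94.3]
side few 42
wrist 6255 tilt deg from deck (x,y) [1.4 0.1] rad 43.4 origin deck mm [32.  -0.4  0.2]
```

Tilt is within 1.4° of the deck. I'll clamp hard and lift along the normal.

Call:
carry_out:
  series:
    - {"claw": 0.6, "dx": 0, "dy": 0, "dz": 0, "spin": 0}
    - {"claw": 0.6, "dx": 0, "dy": 0, "dz": 0, "spin": 0}
    - {"claw": 0.6, "dx": 0, "dy": 0, "dz": 0, "spin": 0}
    - {"claw": 0.6, "dx": -3, "dy": 0, "dz": 5, "spin": 0}
    - {"claw": 0.6, "dx": -6, "dy": 0, "dz": 11, "spin": 0}
    - {"claw": 0.6, "dx": -10, "dy": 0, "dz": 17, "spin": 0}
    - {"claw": 0.6, "dx": -14, "dy": 0, "dz": 24, "spin": 0}
    - {"claw": 0.6, "dx": -14, "dy": 0, "dz": 24, "spin": 0}
  force: 58

```text
t: 15.85
eef_pos: [0.5786, -0.1611, 0.164]
ee_rot: [[0.999, 0.049, 0.002], [0.049, -0.999, -0.0], [0.002, 0.0, -1.0]]
ft_force: [0.9, -0.7, -3.6]
width: 0.0595
grip_force: 58.0
```

```bash
python3 lid.py
```

```text
eef [ 0.5786 -0.1611  0.164 ] ft [ 0.9 -0.7 -3.6] w 0.0595
pivot deck mm [ 37.    0.3 123. ]
side few 48
wrist 6245 tilt deg from deck (x,y) [1.3 0.1] rad 43.2 origin deck mm [34.6  0.  28.3]
```

Call:
carry_out:
  series:
    - {"claw": 0.6, "dx": -7, "dy": 0, "dz": -4, "spin": 0}
    - {"claw": 0.6, "dx": -14, "dy": -0.5, "dz": -8, "spin": 0}
    - {"claw": 0.6, "dx": -20, "dy": -1, "dz": -12, "spin": 0}
    - {"claw": 0.6, "dx": -26, "dy": -1.2, "dz": -15, "spin": 0}
    - {"claw": 0.6, "dx": -30, "dy": -1.4, "dz": -17, "spin": 0}
    - {"claw": 0.6, "dx": -30, "dy": -1.4, "dz": -17, "spin": 0}
    - {"claw": 0.6, "dx": -30, "dy": -1.4, "dz": -17, "spin": 0}
    - {"claw": 0.6, "dx": -30, "dy": -1.4, "dz": -17, "spin": 0}

```text
t: 16.62
eef_pos: [0.549, -0.1623, 0.1456]
ee_rot: [[0.999, 0.049, 0.001], [0.049, -0.999, 0.0], [0.001, -0.0, -1.0]]
ft_force: [-0.1, -0.0, -4.6]
width: 0.0595
grip_force: 58.0
```

```bash
python3 lid.py
python3 - <<'E'
from meas import *
R,o=deckT(.608,-.160,.0476)
w=grab('wrist');f=grab('side')
H=proj(w,[o+R@[0,.06,.036],o+R@[0,-.06,.036]]);print(H,proj(w,[o+R@[0,.06,.021],o+R@[0,-.06,.021]]))
c=[]
for h in H:
    u,v=int(h[0]),int(h[1]);a=w['image'][v-20:v+20,u-22:u+22,::-1];c.append(cv2.resize(a,(396,360),interpolation=cv2.INTER_CUBIC))
cv2.imwrite('pics/h4.png',np.hstack(c))
E
```

```text
eef [ 0.549  -0.1623  0.1456] ft [-0.1 -0.  -4.6] w 0.0595
pivot deck mm [  2.1   0.5 121.8]
side few 42
wrist 6245 tilt deg from deck (x,y) [1.5 0.1] rad 43.2 origin deck mm [-0.9  0.4 27.8]
[[174.17998117 152.67145077]
 [337.15715641 152.93815145]] [[178.03952242 140.93129548]
 [333.21258541 141.20050777]]
```

View pics/h4.png

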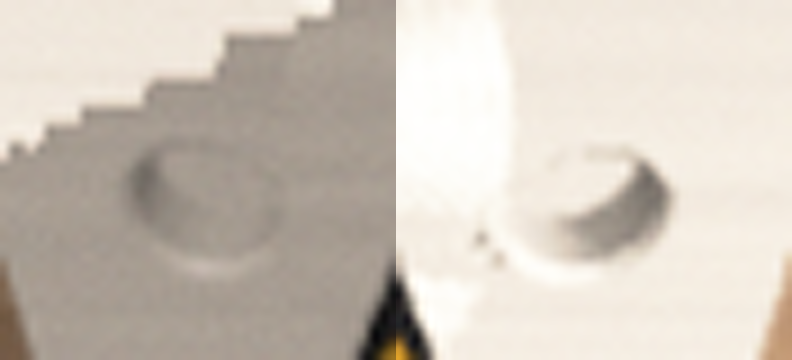

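Call:
carry_out:
  series:
    - {"claw": 0.6, "dx": 2, "dy": 0, "dz": -2, "spin": 0}
    - {"claw": 0.6, "dx": 3, "dy": 0, "dz": -4, "spin": 0}
    - {"claw": 0.6, "dx": 4, "dy": 0, "dz": -6, "spin": 0}
    - {"claw": 0.6, "dx": 5, "dy": 0, "dz": -8, "spin": 0}
    - {"claw": 0.6, "dx": 6, "dy": 0, "dz": -9, "spin": 0}
    - {"claw": 0.6, "dx": 6.5, "dy": 0, "dz": -10, "spin": 0}
    - {"claw": 0.6, "dx": 6.5, "dy": 0, "dz": -10, "spin": 0}
    - {"claw": 0.6, "dx": 6.5, "dy": 0, "dz": -10, "spin": 0}

```text
t: 17.48
eef_pos: [0.5553, -0.1622, 0.1353]
ee_rot: [[0.999, 0.049, 0.0], [0.049, -0.999, 0.0], [0.0, -0.0, -1.0]]
ft_force: [0.4, -0.0, -5.2]
width: 0.0595
grip_force: 58.0
```

```bash
python3 lid.py
python3 - <<'E'
from meas import *
R,o=deckT(.608,-.160,.0476)
w=grab('wrist')
H=proj(w,[o+R@[0,.06,.023],o+R@[0,-.06,.023]]);print(H)
c=[]
for h in H:
    u,v=int(h[0]),int(h[1]);a=w['image'][v-20:v+20,u-22:u+22,::-1];c.append(cv2.resize(a,(396,360),interpolation=cv2.INTER_CUBIC))
cv2.imwrite('pics/h5.png',np.hstack(c))
E
```

```text
eef [ 0.5553 -0.1622  0.1353] ft [ 0.4 -0.  -5.2] w 0.0595
pivot deck mm [  2.5   0.3 109.8]
side few 45
wrist 6231 tilt deg from deck (x,y) [1.4 0.1] rad 43.3 origin deck mm [-0.2  0.1 15.8]
[[174.14880299 151.95164024]
 [336.43670319 152.21055798]]
```

View pics/h5.png

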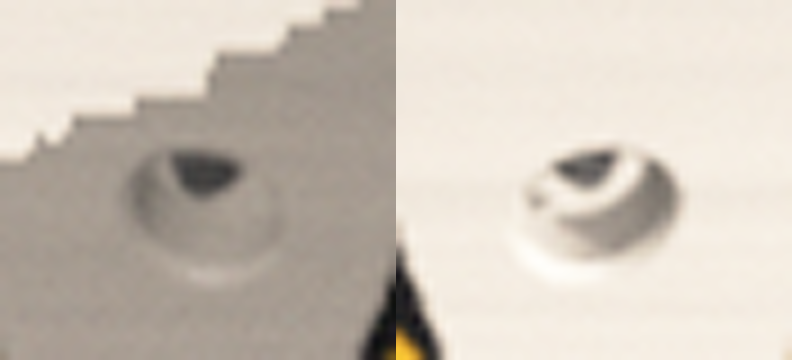

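Both peg tips show inside the holes, laterally centred, and there is no contact force. I'll keep lowering along the normal.

Call:
carry_out:
  series:
    - {"claw": 0.6, "dx": 1, "dy": 0, "dz": -2, "spin": 0}
    - {"claw": 0.6, "dx": 2, "dy": 0, "dz": -4, "spin": 0}
    - {"claw": 0.6, "dx": 3, "dy": 0, "dz": -5.5, "spin": 0}
    - {"claw": 0.6, "dx": 4, "dy": 0, "dz": -7, "spin": 0}
    - {"claw": 0.6, "dx": 5, "dy": 0, "dz": -8.5, "spin": 0}
    - {"claw": 0.6, "dx": 5.5, "dy": 0, "dz": -10, "spin": 0}
    - {"claw": 0.6, "dx": 5.5, "dy": 0, "dz": -10, "spin": 0}
    - {"claw": 0.6, "dx": 5.5, "dy": 0, "dz": -10, "spin": 0}

```text
t: 18.3
eef_pos: [0.5613, -0.162, 0.1253]
ee_rot: [[0.999, 0.049, 0.001], [0.049, -0.999, 0.0], [0.001, -0.0, -1.0]]
ft_force: [3.8, 1.2, -3.5]
width: 0.0594
grip_force: 58.0
```

```bash
python3 lid.py
```

```text
eef [ 0.5613 -0.162   0.1253] ft [ 3.8  1.2 -3.5] w 0.0594
pivot deck mm [ 2.6  0.2 98.2]
side few 44
wrist 6241 tilt deg from deck (x,y) [ 1. -0.] rad 43.3 origin deck mm [-0.   0.1  4.2]
```

Call:
carry_out:
  series:
    - {"claw": 0.6, "dx": 1, "dy": 0, "dz": 0, "spin": 0}
    - {"claw": 0.6, "dx": 1.5, "dy": 0, "dz": -1, "spin": 0}
    - {"claw": 0.6, "dx": 2, "dy": 0, "dz": -2, "spin": 0}
    - {"claw": 0.6, "dx": 2.5, "dy": 0, "dz": -3, "spin": 0}
    - {"claw": 0.6, "dx": 3, "dy": 0, "dz": -4, "spin": 0}
    - {"claw": 0.6, "dx": 3.2, "dy": 0, "dz": -4.8, "spin": 0}
    - {"claw": 0.6, "dx": 3.2, "dy": 0, "dz": -4.8, "spin": 0}
    - {"claw": 0.6, "dx": 3.2, "dy": 0, "dz": -4.8, "spin": 0}
  force: 20

```text
t: 19.07
eef_pos: [0.5637, -0.162, 0.1222]
ee_rot: [[0.999, 0.049, -0.0], [0.049, -0.999, 0.0], [-0.0, -0.0, -1.0]]
ft_force: [-3.3, 2.7, 10.9]
width: 0.0595
grip_force: 20.0
```

```bash
python3 lid.py
```

```text
eef [ 0.5637 -0.162   0.1222] ft [-3.3  2.7 10.9] w 0.0595
pivot deck mm [ 3.2  0.1 94.3]
side few 41
wrist 6243 tilt deg from deck (x,y) [1.3 0.1] rad 43.3 origin deck mm [-0.1 -0.1  0.2]
```

Flush and on the pegs. I'll release gently and rise.

Call:
carry_out:
  series:
    - {"claw": 0.1, "dx": 0, "dy": 0, "dz": 0, "spin": 0}
    - {"claw": 0.1, "dx": 0, "dy": 0, "dz": 0, "spin": 0}
    - {"claw": 0.1, "dx": 0, "dy": 0, "dz": 0, "spin": 0}
    - {"claw": 0.1, "dx": 0, "dy": 0, "dz": 0, "spin": 0}
    - {"claw": 0.1, "dx": 0, "dy": 0, "dz": 0, "spin": 0}
    - {"claw": 0.1, "dx": 0, "dy": 0, "dz": 0, "spin": 0}
    - {"claw": 0.1, "dx": 0, "dy": 0, "dz": 15, "spin": 0}
    - {"claw": 0.1, "dx": 0, "dy": 0, "dz": 40, "spin": 0}

```text
t: 19.83
eef_pos: [0.5609, -0.1617, 0.1578]
ee_rot: [[0.999, 0.049, -0.007], [0.049, -0.999, 0.002], [-0.007, -0.002, -1.0]]
ft_force: [0.0, -0.3, 0.5]
width: 0.0828
grip_force: 0.0
```

Call:
carry_out:
  series:
    - {"claw": 0.3, "dx": 0, "dy": 0, "dz": 35, "spin": 0}
    - {"claw": 0.5, "dx": -15, "dy": 0, "dz": 70, "spin": 0}
    - {"claw": 0.7, "dx": -35, "dy": -10, "dz": 100, "spin": 0}
    - {"claw": 0.7, "dx": -65, "dy": -20, "dz": 120, "spin": 0}
    - {"claw": 0.7, "dx": -90, "dy": -35, "dz": 130, "spin": 0}
    - {"claw": 0.7, "dx": -90, "dy": -40, "dz": 130, "spin": 0}
    - {"claw": 0.7, "dx": -90, "dy": -40, "dz": 130, "spin": 0}
    - {"claw": 0.7, "dx": -90, "dy": -40, "dz": 130, "spin": 0}

```text
t: 20.5
eef_pos: [0.4738, -0.2021, 0.2902]
ee_rot: [[0.999, 0.048, -0.0], [0.048, -0.999, 0.001], [-0.0, -0.001, -1.0]]
ft_force: [0.8, 0.6, -0.5]
width: 0.034
grip_force: 0.0
```

```bash
cat > look.py <<'E'
from meas import *
R,o=deckT(.608,-.160,.0476)
s=r.get_state();e=np.array(s['eef_pos']);print('eef',e.round(4),'w',round(s['width'],4))
for n in('top','side','wrist'):
    f=grab(n);vv,uu=np.mgrid[0:384,0:512];uv=np.c_[uu.ravel(),vv.ravel()];P=pts(f,uv)
    D=(P-o)@R*1000;h=cv2.cvtColor(f['image'],cv2.COLOR_RGB2HSV).reshape(-1,3);ok=f['depth'].ravel()>0
    q=f['image'].reshape(-1,3).max(1)
    k=ok&(h[:,0]>18)&(h[:,0]<32)&(h[:,1]>110)&(abs(D[:,2]-68)<5)&(np.hypot(D[:,0],D[:,1])<60)
    if k.sum()>50:
        A=P[k];nn=np.linalg.svd(A-A.mean(0),full_matrices=False)[2][2];nn*=np.sign(nn[2]);Q=(onplane(f,uv[k],R[:,2],o+R[:,2]*.068)-o)@R*1000
        print(n,'lid',k.sum(),'tilt',np.degrees((nn@R)[:2]).round(1),'z',np.median(D[k,2]).round(1),cv2.minEnclosingCircle(Q[:,:2].astype(np.float32)))
    k=ok&((h[:,0]<8)|(h[:,0]>172))&(h[:,1]>140)&(D[:,2]>5)&(D[:,2]<25)&(np.hypot(D[:,0]+72,D[:,1])<60)
    if k.sum()>15:
        Q=(onplane(f,uv[k],R[:,2],o+R[:,2]*.0165)-o)@R*1000;m=Q[:,:2].mean(0);u=np.linalg.svd(Q[:,:2]-m,full_matrices=False)[2][0];print(n,'red',k.sum(),m.round(1),'axis',u.round(3),'angle',np.arctan(u[1]/u[0]).round(3))
    k=ok&(q<70)&(D[:,2]>25)&(D[:,2]<52)&(D[:,0]<-58)&(D[:,0]>-125)&(abs(D[:,1])<60)
    if k.sum()>5: 
        t=k&(D[:,2]>np.percentile(D[k,2],60));print(n,'pin',k.sum(),np.median(D[k],0).round(1),'top',np.median(D[t],0).round(1),D[k,2].max().round(1))
    print(n,'proj pin(a=1.35) px',proj(f,o+R@[-.081,-.039,.0465]).round(0))
E
python3 look.py
```

```text
eef [ 0.4738 -0.2021  0.2902] w 0.034
top lid 395 tilt [0.1 0.2] z 67.9 ((-0.24257904291152954, 0.4995247721672058), 43.79710388183594)
top red 40 [-71.3   2.5] axis [0.289 0.957] angle 1.277
top proj pin(a=1.35) px [[351. 205.]]
side lid 255 tilt [-0.3 -0.3] z 68.6 ((-0.731450617313385, 4.247919082641602), 43.7153205871582)
side red 36 [-73.   -1.1] axis [0.276 0.961] angle 1.292
side pin 6 [-82.9 -32.5  39. ] top [-82.  -30.6  44. ] 44.9
side proj pin(a=1.35) px [[304. 137.]]
wrist lid 3153 tilt [0.8 0.2] z 68.0 ((0.14960549771785736, -0.43149334192276), 44.22620391845703)
wrist red 175 [-77.8 -25.1] axis [-0.123 -0.992] angle 1.448
wrist pin 79 [-79.2 -38.5  41.4] top [-81.8 -37.2  45.8] 47.0
wrist proj pin(a=1.35) px [[258. 135.]]
```

The drum is seated: lid centre within 0.5 mm, height 68, tilt about 0. The catch is at about 1.3 rad, with the pin top at deck (-82, -38, 46). I'll go over the pin.

Call:
carry_out:
  series:
    - {"claw": 0.7, "dx": 15, "dy": -1, "dz": -20, "spin": 0}
    - {"claw": 0.7, "dx": 30, "dy": -1, "dz": -50, "spin": 0}
    - {"claw": 0.7, "dx": 37, "dy": -1, "dz": -85, "spin": 0}
    - {"claw": 0.7, "dx": 37, "dy": -1, "dz": -120, "spin": 0}
    - {"claw": 0.7, "dx": 37, "dy": -1, "dz": -150, "spin": 0}
    - {"claw": 0.7, "dx": 37, "dy": -1, "dz": -170, "spin": 0}
    - {"claw": 0.7, "dx": 37, "dy": -1, "dz": -170, "spin": 0}
    - {"claw": 0.7, "dx": 37, "dy": -1, "dz": -170, "spin": 0}
  force: 15

```text
t: 21.32
eef_pos: [0.51, -0.2019, 0.1189]
ee_rot: [[0.999, 0.05, -0.004], [0.05, -0.999, 0.002], [-0.004, -0.002, -1.0]]
ft_force: [0.6, -1.2, 0.9]
width: 0.0277
grip_force: 0.0
```

```bash
python3 look.py | grep -E "eef|pin|red"
```

```text
eef [ 0.51   -0.2019  0.1189] w 0.0277
top proj pin(a=1.35) px [[351. 205.]]
side red 34 [-73.6  -2.7] axis [0.271 0.963] angle 1.296
side pin 8 [-82.4 -31.9  39.4] top [-81.7 -33.4  44.9] 45.6
side proj pin(a=1.35) px [[304. 137.]]
wrist red 233 [-79.1 -31.8] axis [ 0.249 -0.969] angle -1.32
wrist pin 251 [-79.5 -37.8  40. ] top [-81.  -37.8  45.9] 47.2
wrist proj pin(a=1.35) px [[255. 198.]]
```

Good; descend 74 mm, then close.

Call:
carry_out:
  series:
    - {"claw": 0.7, "dx": 1, "dy": -1, "dz": -25, "spin": 0}
    - {"claw": 0.7, "dx": 1, "dy": -1, "dz": -45, "spin": 0}
    - {"claw": 0.7, "dx": 1, "dy": -1, "dz": -60, "spin": 0}
    - {"claw": 0.7, "dx": 1, "dy": -1, "dz": -70, "spin": 0}
    - {"claw": 0.7, "dx": 1, "dy": -1, "dz": -74, "spin": 0}
    - {"claw": 0.7, "dx": 1, "dy": -1, "dz": -74, "spin": 0}
    - {"claw": 0.7, "dx": 1, "dy": -1, "dz": -74, "spin": 0}
    - {"claw": 0.95, "dx": 1, "dy": -1, "dz": -74, "spin": 0}

```text
t: 22.13
eef_pos: [0.5127, -0.2047, 0.0478]
ee_rot: [[0.999, 0.049, 0.002], [0.049, -0.999, -0.001], [0.002, 0.001, -1.0]]
ft_force: [0.9, -0.7, 0.1]
width: 0.0245
grip_force: 0.0
```

Call:
carry_out:
  series:
    - {"claw": 1, "dx": 0, "dy": 0, "dz": 0, "spin": 0}
    - {"claw": 1, "dx": 0, "dy": 0, "dz": 0, "spin": 0}
    - {"claw": 1, "dx": 0, "dy": 0, "dz": 0, "spin": 0}
    - {"claw": 1, "dx": 0, "dy": 0, "dz": 0, "spin": 0}
    - {"claw": 1, "dx": 0, "dy": 0, "dz": 0, "spin": 0}
    - {"claw": 1, "dx": 0, "dy": 0, "dz": 0, "spin": 0}
    - {"claw": 1, "dx": 0, "dy": 0, "dz": 0, "spin": 0}
    - {"claw": 1, "dx": 0, "dy": 0, "dz": 0, "spin": 0}

```text
t: 22.8
eef_pos: [0.5122, -0.2024, 0.0471]
ee_rot: [[0.999, 0.05, 0.0], [0.05, -0.999, 0.002], [0.0, -0.002, -1.0]]
ft_force: [0.1, 5.7, 5.5]
width: 0.0092
grip_force: 15.0
```

Pin gripped (9 mm). Swing the catch along its arc.

Call:
carry_out:
  series:
    - {"claw": 1, "dx": -5, "dy": 2, "dz": -3, "spin": 0}
    - {"claw": 1, "dx": -9.6, "dy": 4.4, "dz": -5.5, "spin": 0}
    - {"claw": 1, "dx": -14, "dy": 8, "dz": -8, "spin": 0}
    - {"claw": 1, "dx": -17.8, "dy": 12, "dz": -10, "spin": 0}
    - {"claw": 1, "dx": -21, "dy": 17, "dz": -11.7, "spin": 0}
    - {"claw": 1, "dx": -23.7, "dy": 22, "dz": -13, "spin": 0}
    - {"claw": 1, "dx": -25.3, "dy": 27, "dz": -14, "spin": 0}
    - {"claw": 1, "dx": -26.5, "dy": 31.4, "dz": -14.5, "spin": 0}

```text
t: 23.47
eef_pos: [0.4828, -0.1734, 0.0313]
ee_rot: [[0.999, 0.047, -0.004], [0.047, -0.999, -0.0], [-0.004, 0.0, -1.0]]
ft_force: [-2.5, -5.0, -0.8]
width: 0.0089
grip_force: 15.0
```

Call:
carry_out:
  series:
    - {"claw": 1, "dx": -0.5, "dy": 2, "dz": 0, "spin": 0}
    - {"claw": 1, "dx": -0.7, "dy": 4, "dz": 0, "spin": 0}
    - {"claw": 1, "dx": -0.7, "dy": 6, "dz": 0, "spin": 0}
    - {"claw": 1, "dx": -0.7, "dy": 7, "dz": 0, "spin": 0}
    - {"claw": 1, "dx": -0.7, "dy": 7, "dz": 0, "spin": 0}
    - {"claw": 1, "dx": -0.7, "dy": 7, "dz": 0, "spin": 0}
    - {"claw": 1, "dx": -0.7, "dy": 7, "dz": 0, "spin": 0}
    - {"claw": 1, "dx": -0.7, "dy": 7, "dz": 0, "spin": 0}

```text
t: 24.13
eef_pos: [0.4809, -0.1655, 0.0305]
ee_rot: [[0.999, 0.048, -0.007], [0.048, -0.999, 0.001], [-0.007, -0.002, -1.0]]
ft_force: [-5.3, -3.5, -2.4]
width: 0.0089
grip_force: 15.0
```

```bash
python3 look.py
```

```text
eef [ 0.4809 -0.1655  0.0305] w 0.0089
top lid 375 tilt [-0.   0.4] z 67.9 ((-0.5796628594398499, 0.7440680265426636), 43.88597869873047)
top proj pin(a=1.35) px [[351. 205.]]
side lid 265 tilt [-0.2 -0.1] z 68.8 ((0.5577425956726074, 3.622647285461426), 43.9156379699707)
side red 45 [-81.3   6.1] axis [-1.    -0.007] angle 0.007
side proj pin(a=1.35) px [[304. 137.]]
wrist lid 9093 tilt [-1.3  0.1] z 68.1 ((-1.5682176351547241, 0.26992371678352356), 42.5808219909668)
wrist red 804 [-97.1   0.4] axis [-1.    -0.028] angle 0.028
wrist pin 709 [-108.1    0.5   40.4] top [-108.8    0.5   46.1] 51.9
wrist proj pin(a=1.35) px [[340. 191.]]
```

Catch angle is about 0.02 rad. Open and withdraw.

Call:
carry_out:
  series:
    - {"claw": 0.65, "dx": 0, "dy": 0, "dz": 0, "spin": 0}
    - {"claw": 0.65, "dx": 0, "dy": 0, "dz": 0, "spin": 0}
    - {"claw": 0.65, "dx": 0, "dy": 0, "dz": 0, "spin": 0}
    - {"claw": 0.65, "dx": 0, "dy": 0, "dz": 0, "spin": 0}
    - {"claw": 0.65, "dx": 0, "dy": 0, "dz": 0, "spin": 0}
    - {"claw": 0.65, "dx": 0, "dy": 0, "dz": 10, "spin": 0}
    - {"claw": 0.65, "dx": -5, "dy": 0, "dz": 30, "spin": 0}
    - {"claw": 0.65, "dx": -10, "dy": 0, "dz": 60, "spin": 0}

```text
t: 24.95
eef_pos: [0.4725, -0.165, 0.0912]
ee_rot: [[0.999, 0.049, -0.005], [0.049, -0.999, 0.002], [-0.005, -0.002, -1.0]]
ft_force: [-0.1, 1.1, 0.2]
width: 0.0322
grip_force: 0.0
```

Call:
carry_out:
  series:
    - {"claw": 0.65, "dx": 0, "dy": 0, "dz": 40, "spin": 0}
    - {"claw": 0.65, "dx": 0, "dy": 0, "dz": 80, "spin": 0}
    - {"claw": 0.65, "dx": 0, "dy": 0, "dz": 120, "spin": 0}
    - {"claw": 0.65, "dx": 0, "dy": 0, "dz": 160, "spin": 0}
    - {"claw": 0.65, "dx": 0, "dy": 0, "dz": 180, "spin": 0}
    - {"claw": 0.65, "dx": 0, "dy": 0, "dz": 180, "spin": 0}
    - {"claw": 0.65, "dx": 0, "dy": 0, "dz": 180, "spin": 0}
    - {"claw": 0.65, "dx": 0, "dy": 0, "dz": 180, "spin": 0}

```text
t: 25.62
eef_pos: [0.4737, -0.1656, 0.2715]
ee_rot: [[0.999, 0.049, -0.001], [0.049, -0.999, 0.0], [-0.001, -0.001, -1.0]]
ft_force: [-0.0, 0.0, -1.1]
width: 0.0323
grip_force: 0.0
```

```bash
python3 look.py
```

```text
eef [ 0.4737 -0.1656  0.2715] w 0.0323
top lid 391 tilt [-0.1  0.1] z 67.9 ((0.6903046369552612, 0.10342001914978027), 43.5933952331543)
top proj pin(a=1.35) px [[351. 205.]]
side lid 258 tilt [-0.  -0.4] z 68.9 ((-0.731450617313385, 4.247919082641602), 43.7153205871582)
side red 45 [-81.7   6. ] axis [-1.    -0.014] angle 0.014
side pin 8 [-110.2    6.9   35.1] top [-109.4    6.9   39.9] 44.4
side proj pin(a=1.35) px [[304. 137.]]
wrist lid 3546 tilt [0.8 0.1] z 68.1 ((0.29855629801750183, -0.18306517601013184), 44.08097839355469)
wrist red 175 [-96.2  -0.1] axis [-0.999 -0.038] angle 0.038
wrist pin 85 [-107.6   -0.5   40.6] top [-110.3   -0.5   45.9] 47.2
wrist proj pin(a=1.35) px [[287. 137.]]
```

The drum is seated, the catch is locked at about 0.02 rad, and the gripper is clear. Handing in.

```bash
python3 -c "
from workcell import r
print(r.sign_off())"
```

```text
the job is handed in; nothing more can be done
None
```

I handed the job in at about 26 s with the drum seated flush on both pegs, the catch about 0.02 rad from its locked stop and the gripper clear; the hand-in gave no verdict.

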